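# Finish the pile and hold the strapper's key switch on

## Robot

A 6-joint arm with a two-finger parallel gripper is mounted at the origin on a cart in front of the work surface, level with it; the furniture and walls round the work are solid. World frame = base frame: x ahead of the robot, y to its left, z up, the work surface at z = 0. Lengths are in mm, angles in rad, forces in N, time in s.
With the tool pointing down it reaches from about 400 to 925 mm from the base axis. Payload 12.5 kg.
Tool frame: the origin (TCP) lies midway between the tips of the shut fingers; the grasp point (between the pads) lies 19 mm behind it (env.pinch_z is the z of the grasp point in the tool frame, in mm); z points along the fingers, y is the line along which they close (so a half turn about z gives the same grasp; the last joint's range is limited). The gripper opens to 95 mm and grips with 3 to 60 N. Pads are 20 mm wide; open, the fingers measure 119 mm over their backs; the gripper's body (75 mm by 180 mm) begins 59 mm behind the grasp point.
Start: joints at [1.091, 0.491, 1.559, -0, 1.092, -0.106], TCP at [228.207, 581.866, 214.661] pointing down, gripper open.
Joint ranges: [-3.1, 3.1], [-0.84, 2.19], [0.05, 2.79], [-1.13, 4.28], [0.06, 2.93], [-2.69, 2.69]. Speed limits (rad/s): [2.22, 2.22, 2.79, 3.14, 3.14, 3.14].

## Interface

Orientations are given as [roll, pitch, yaw] about the fixed x, y, z axes, in that order (R = Rz(yaw) Ry(pitch) Rx(roll)).
In Python, from cell import env, eyes gives the robot as it stands.
- The arm moves only by the shell command python3 -m inch 'ROWS'. ROWS is JSON, a list of rows, each a list of 3 entries, a list of its own where there are three numbers: the shift along the tool's x, y, z in units of 60 mm (1.0 is 60 mm), then the turn about the tool's z in units of 5 degrees (1.0 is 5 degrees), then the closure, from -1 (fully open) to 1 (shut). In form: [[[tx, ty, tz], turn, claw], ...]. A call has exactly 10 rows; each row shifts and turns the commanded pose from where the row before left it, along the tool's axes as they then stand; what a row does not reach is not made up. A row lasts 1/8 s, in which the tool goes at most 62.5 mm and 10.7 degrees, less where a joint would pass 70% of its speed; a pose out of reach is approached as far as the arm can. A call is refused whole if a number of a shift passes 1 or a number of a turn 1, either way. A call with a gripper value outside its range is refused whole. The fingers move at their own pace and stop on an object; the grip force is fixed at half the most. Time passes only in rows, so rows that do not move let the fingers close, or fill a call up. It gives the time, the measured TCP pose, the force, the opening and the grip force at its end, in the units of the state.
- env.state(): the state, without advancing time (a new reading comes with each control period).
- eyes.read_camera(name): name is "scene" or "side" or "wrist"; returns a dict with "pixels" (384x512x3 uint8, red, green, blue), "fx", "fy", "cx", "cy" (pixels), "distortion" ([k1, k2, p1, p2, k3] as OpenCV has them; the pictures are not rectified), "extrinsics" (4x4, takes a point from world to camera coordinates). Camera axes: x right, y down, z forward; pixel columns grow to the right and rows downward; lengths in mm; the calibration is good to about 2 mm. A picture is of the moment at which its call begins. There is no depth.
- env.job_done(): hands the job in; it is judged then, once.
Trained networks look in a picture, given as the dict that the camera call returned (one of the last four; its "shot" number tells which), for a name from the list of things; names that differ only in an ending like _2 or _b are one class to them, and where a whole thing is asked for, a point or a joint stands for the part that bears it (a point fixed in the world has none). Each returns a list of dicts, best first, with "score" (0 to 1); they miss things now and then, are a little off and sometimes report something else, mostly with a low value. They report only what shows in the picture. A call takes as long as a camera call.
- eyes.boxes_of(name, picture): "centre" ([row, column] in pixels, amid what is visible of it).
- eyes.cut_out(name, picture): "mask" (384x512 bool, what is visible of it) and "centre" ([row, column] in pixels, amid what is visible of it).
- eyes.spot_point(name, picture): "centre" ([row, column] in pixels: a listed point, or the origin of a listed thing).
The state is a dict: "t": time; "joints": joint angles; "qvel": joint speeds; "tau": joint torques, N m; "eef_pos": TCP position; "tcp_rot": TCP orientation; "ft_force": force on the tool from outside, world axes, zero at the start; "moment": the same for the moment, N m; "opening": opening from 0.0 (shut) to 1.0 (fully open); "grip_force": force on a finger pad.
Only numpy, scipy, OpenCV 4.12 (cv2) and the standard library are available. Lean on these libraries where they do the work, as an engineer would, in place of code of your own. Each camera call takes 0.05 s, during which the arm holds its last target. There are 200 camera calls.

## Task

First lay the loose plywood board flat on top of the two boards on the bench strapper, so that the three make one square, flush pile, and let go of it. Then take the key from its wooden stand, push it fully home in the key switch on the strapper's control pod (its pins are sticky, so it may want firm pushing or a little wiggling), and only then turn it a quarter turn clockwise (seen from above). The switch springs back, so finish while still holding the key turned; leave the pile square and the other things on the bench where they are.

Things in the scene. Friction and masses are not known exactly. Their poses are not given: they have to be found in the camera images.
- work_board: Large flat white board, 500 x 580 x 26 mm, fixed on the bench over the soft wrapping sheet; everything for the job stands on its top, 26 mm above the bench (z = 0.026). Origin under its middle. Just left of it the black upright post of the roll stand rises from floor to over the robot, at about x = 0.48, y = 0.23, 44 mm thick: keep the arm clear of it.
- strapper: Low grey bench strapper, fixed, 140 (x) x 270 (y) mm. Origin on the work board under its middle, z up. Steel deck, 26 mm above the origin, carries the pile on its +y half; a control pod 92 x 76 mm, top 56 mm above the origin, stands at the -y end, centred 85 mm along -y from the origin; the key switch is in the middle of the pod's top.
- keyway (a point): Middle of the keyway's mouth on the brass barrel's flat top, z = 0.082. Turns with the barrel; x along the slot (at rest 45 degrees clockwise from the strapper's x), z up, same after a half turn. Slot 17.6 (x) by 6.6 (y) mm, 2 mm chamfer, 30 mm deep. Two sticky pins reach 4 mm in from its two ends, 11 and 19 mm down; each yields to the key's tip at about 5 to 12 N; wiggling helps.
- key_switch (a joint): Rotation of the lock barrel about the vertical through the keyway, rad: 0 at rest, grows clockwise seen from above, stop at 1.57 (a quarter). A spring returns it to 0: about 0.08 N m at rest, 0.15 N m at the stop. With the key in there is some 0.1 rad of play.
- key: Upright key, blade down, in its stand. Origin: middle of its collar's underside, 58 mm above the bench there; meets the barrel's top when fully in. z up. Below: steel blade 16 (x) by 5 (y) mm, 28 mm long, last 8 mm pointed at 45 degrees; same after a half turn. Above: round collar 25 mm across, 8 mm high, then flat black head 32 (x) by 10 (y) mm, from 8 to 42 mm up. About 40 g.
- key_grip (a point): Middle of the key's head, 25 mm above the key's origin; same axes as the key. Pinch the head across its 10 mm thickness (y).
- key_stand: Wooden block 56 x 56 x 32 mm, fixed to the work board, with a through slot (17.6 x 6.6 mm, long along its x) that holds the key. Origin under its middle.
- board_loose: Plywood board 110 (x) x 56 (y) x 14 (z) mm lying flat on the work board in front of the strapper. Origin: middle of its underside. About 90 g.
- board_middle: Upper one of the two equal boards (110 x 56 x 14 mm) already piled on the strapper's deck. Origin: middle of its underside, 66 mm above the bench; its top is at 80 mm.
- board_bottom: Lower board of the pile, same size. Origin: middle of its underside, 52 mm above the bench.
- cream_pot_loose: Bystander: flat round lidded cream pot behind the strapper, 90 mm across, 32 mm high. Origin under its middle.
- carton: Bystander: small upright product carton at the right of the strapper, 48 x 72 x 114 mm. Origin under its middle.
- marker: Bystander: black and white marker pen, 137 mm long, lying near the right edge of the work board. Origin under its middle.

How it is judged:
By the outcome, as a careful person would: the job done as asked, in the order asked, and still so for the second after the job is handed in, while the arm keeps its last pose, push and grip.
It also fails if it takes over 59 s, if anything falls off the work surface, if the arm or the gripper's body presses on something with over 40 N, if the wrist force passes 120 N, or if a joint passes its speed limit or range.

## Working session

There is one attempt and no reset: what is moved stays moved. The work goes in short steps, Python scripts to look and compute and a shell command to move; the robot and the scene stay as the last step left them, time stands still between calls to the robot, and variables do not carry over. Pictures are saved under pics/ and viewed, at most 10 in all, crops included, and the job is handed in when it is done.

```bash
ls; mkdir -p pics
cat > h.py <<'E'
import numpy as np, cv2
from cell import env, eyes
def cam(n): return eyes.read_camera(n)
def K(p): return np.array([[p['fx'],0,p['cx']],[0,p['fy'],p['cy']],[0,0,1.]])
def back(p,rc,z):
    "pixel (row,col) -> world point at height z (mm)"
    u=cv2.undistortPoints(np.array([[[rc[1],rc[0]]]],float),K(p),np.array(p['distortion'],float))[0,0]
    E=np.array(p['extrinsics']);R=E[:3,:3];t=E[:3,3]
    d=R.T@np.array([u[0],u[1],1]);o=-R.T@t
    return o+d*(z-o[2])/d[2]
def proj(p,X):
    E=np.array(p['extrinsics'])
    q=cv2.projectPoints(np.array(X,float).reshape(-1,3),cv2.Rodrigues(E[:3,:3])[0],E[:3,3],K(p),np.array(p['distortion'],float))[0][:,0]
    return q[:,::-1]
def save(p,n): cv2.imwrite('pics/'+n,p['pixels'][:,:,::-1])
E
python3 - <<'E'
from h import *
s=env.state();print({k:np.round(v,3).tolist() for k,v in s.items()},env.pinch_z)
Z=dict(strapper=26,keyway=82,key=58,key_grip=83,key_stand=26,board_loose=26,board_middle=66,cream_pot_loose=26,carton=26,marker=26)
for n in ('scene','side','wrist'):
    p=cam(n);save(p,n+'0.png')
    E=np.array(p['extrinsics']);print(n,'cam at',np.round(-E[:3,:3].T@E[:3,3]))
    for k,z in Z.items():
        for r in eyes.spot_point(k,p)[:1]: print(k,round(r['score'],2),np.round(r['centre']),np.round(back(p,r['centre'],z),1))
E
```

```text
pics
{'t': 0.0, 'joints': [1.091, 0.492, 1.559, -0.0, 1.092, -0.106], 'qvel': [0.0, 0.002, 0.001, 0.0, -0.002, 0.001], 'tau': [0.002, -61.264, -25.819, 0.069, 0.048, -0.0], 'eef_pos': [228.087, 581.622, 214.079], 'tcp_rot': [-3.14, -0.0, 2.768], 'ft_force': [-0.16, 0.38, 0.158], 'moment': [0.018, -0.008, -0.026], 'grip_force': 0.0, 'opening': 0.998} -18.8
scene cam at [1323.   34.  421.]
strapper 0.71 [230. 280.] [ 628.1 -118.5   26. ]
keyway 0.5 [203. 248.] [ 623.2 -198.8   82. ]
key 0.71 [183. 258.] [ 434.  -229.8   58. ]
key_grip 0.52 [175. 258.] [ 438.3 -228.6   83. ]
key_stand 0.76 [193. 256.] [ 431.8 -235.3   26. ]
board_loose 0.94 [205. 341.] [439.3   6.   26. ]
board_middle 0.83 [220. 307.] [635.1 -56.3  66. ]
cream_pot_loose 0.56 [273. 280.] [787.8 -78.1  26. ]
carton 0.73 [223. 170.] [ 677.1 -376.5   26. ]
marker 0.51 [190. 189.] [ 479.5 -427.    26. ]
side cam at [-321. -267.  608.]
strapper 0.82 [224. 234.] [ 623.5 -122.4   26. ]
keyway 0.65 [204. 269.] [ 620.7 -203.7   82. ]
key 0.76 [259. 277.] [ 446.4 -229.3   58. ]
key_grip 0.68 [248. 274.] [ 447.4 -223.6   83. ]
key_stand 0.56 [279. 276.] [ 427.9 -228.2   26. ]
board_loose 0.85 [274. 158.] [430.5   1.7  26. ]
board_middle 0.62 [208. 206.] [624.3 -62.9  66. ]
cream_pot_loose 0.56 [193. 222.] [772.4 -74.   26. ]
carton 0.84 [213. 346.] [ 682.3 -379.9   26. ]
marker 0.97 [263. 374.] [ 490.2 -419.2   26. ]
wrist cam at [152. 611. 385.]
```

View pics/scene0.png

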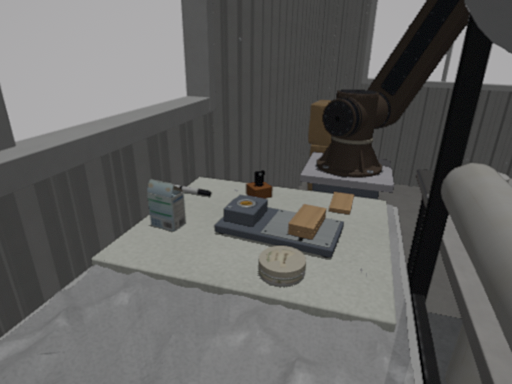

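View pics/side0.png

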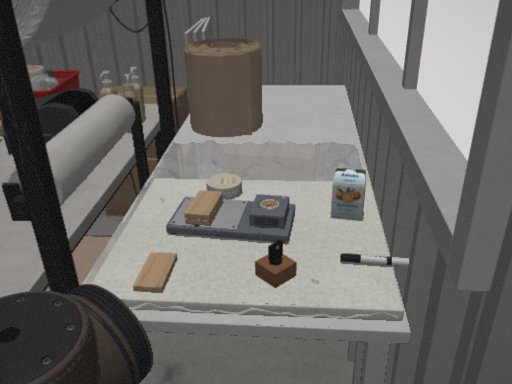

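Scene: board (203,342), pile (221,308), pod (209,246), key (180,259). Side: loose board (271,156), pile (208,204), key (255,276), post at the left. The detections agree with both pictures. I'll pull the arm in before swinging past the post.

```bash
python3 -m inch '[[[0,-0.9,0],0,-1],[[0,-0.9,0],0,-1],[[0,-0.9,0],0,-1],[[0,-0.85,0],0,-1],[[0,0,0],-1,-1],[[0,0,0],-1,-1],[[0,0,0],-1,-1],[[0,0,0],-1,-1],[[0,0,0],-0.3,-1],[[0,0,0],0,-1]]'
```

```text
t: 2.9
eef_pos: [150.4, 383.6, 214.7]
tcp_rot: [3.141, 0.0, -3.141]
ft_force: [0.5, 0.8, 0.5]
opening: 0.999
grip_force: 0.0
```

```bash
python3 -m inch '[[[-0.88,-0.48,0],0,-1],[[-0.78,-0.53,0],0,-1],[[-0.72,-0.63,0],0,-1],[[-0.5,-0.82,0],0,-1],[[-0.5,-0.78,0],0,-1],[[-0.38,-0.87,0],0,-1],[[-0.25,-0.9,0],0,-1],[[-0.4,-0.9,0],0,-1],[[0,0,0],0,-1],[[0,0,0],0,-1]]'
python3 - <<'E'
from h import *
p=cam('wrist');save(p,'w1.png')
E=np.array(p['extrinsics']);print('cam at',np.round(-E[:3,:3].T@E[:3,3]),E[2,:3],env.state()['ft_force'])
for k,z in (('board_loose',26),('board_middle',66)):
    for r in eyes.spot_point(k,p)[:1]: print(k,round(r['score'],2),np.round(r['centre']),np.round(back(p,r['centre'],z),1))
r=eyes.cut_out('board_loose',p)
if r:
    m=r[0]['mask'];c=cv2.minAreaRect(np.argwhere(m)[:, ::-1].astype(np.float32));b=cv2.boxPoints(c)
    W=[back(p,(q[1],q[0]),40)[:2] for q in b];print(m.sum(),np.round(b),np.round(W,1),np.round(np.mean(W,0),1))
E
```

```text
t: 4.15
eef_pos: [415.2, 29.5, 214.5]
tcp_rot: [3.141, -0.001, 3.141]
ft_force: [0.3, 0.7, -0.0]
opening: 0.997
grip_force: 0.0
cam at [333.  29. 384.] [ 2.87029461e-01  2.78214619e-04 -9.57921714e-01] [-1.11844876 -0.40170079 -0.14335018]
board_loose 0.91 [188. 233.] [433.2  -1.6  26. ]
board_middle 0.93 [326. 198.] [629.9 -54.6  66. ]
3284 [[216. 146.]
 [259. 146.]
 [259. 226.]
 [216. 226.]] [[373.3 -20.9]
 [373.3  33.9]
 [483.8  34.4]
 [483.8 -25.5]] [428.6   5.5]
```

View pics/w1.png

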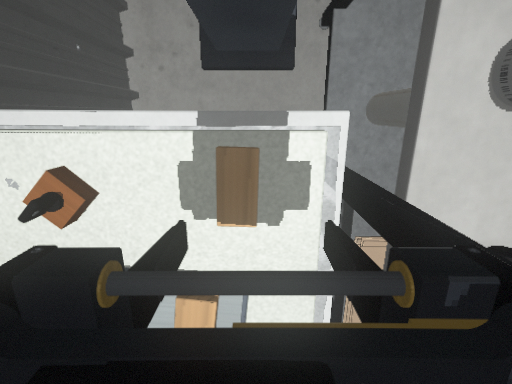

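Wrist: loose board at rows 147–226, cols 216–259, aligned with x; its back-projected size of 110 x 57 mm matches. The key stand is at (197,60). Before I carry anything, I'll look at the pile and pod from above.

```bash
python3 -m inch '[[[-0.92,-0.5,0],0,-1],[[-0.92,-0.6,0],0,-1],[[-0.92,-0.6,0],0,-1],[[-0.92,-0.6,0],0,-1],[[0,0,0],0,-1],[[0,0,0],0,-1],[[0,0,0],0,-1],[[0,0,0],0,-1],[[0,0,0],0,-1],[[0,0,0],0,-1]]'
cat >> h.py <<'E'
def rect(p,name,z):
    r=eyes.cut_out(name,p)
    if not r: print(name,'none');return
    m=r[0]['mask'];px=np.argwhere(m)
    W=np.array([back(p,q,z)[:2] for q in px])
    c=cv2.minAreaRect(W.astype(np.float32));print(name,round(r[0]['score'],2),m.sum(),'rect',np.round(c[0],1),np.round(c[1],1),round(c[2],2),'mean',np.round(W.mean(0),1), 'rows',px.min(0),px.max(0))
    return m
def spot(p,name,z):
    for r in eyes.spot_point(name,p)[:1]: print(name,round(r['score'],2),np.round(r['centre']),np.round(back(p,r['centre'],z),1))
E
python3 - <<'E'
from h import *
p=cam('wrist');save(p,'w2.png');print(env.state()['eef_pos'])
rect(p,'board_middle',80)
spot(p,'board_middle',66);spot(p,'keyway',82);spot(p,'strapper',26)
rect(p,'keyway',82)
E
```

```text
t: 5.6
eef_pos: [627.6, -102.5, 214.8]
tcp_rot: [3.142, 0.0, -3.14]
ft_force: [-0.6, 0.3, -0.3]
opening: 1.002
grip_force: 0.0
[ 627.64326426 -102.53060294  214.75447913]
board_middle 0.89 4256 rect [627.3 -58.6] [ 57.2 109.8] 83.1 mean [624.6 -57.8] rows [137 265] [230 325]
board_middle 0.94 [185. 293.] [630.3 -55.9  66. ]
keyway 0.59 [180. 164.] [ 620.2 -208.2   82. ]
strapper 0.87 [177. 245.] [ 630.3 -116.5   26. ]
keyway 0.8 549 rect [ 618.8 -205. ] [29.8 30.2] 0.12 mean [ 618.7 -204.5] rows [166 154] [191 180]
```

View pics/w2.png

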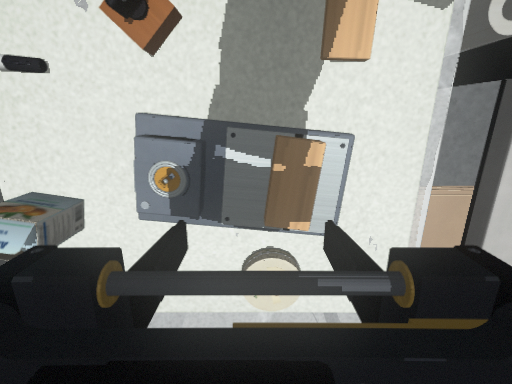

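```bash
cat >> h.py <<'E'
def ortho(p,x0,x1,y0,y1,z,s):
    "top view: rows = x growing down, cols = y growing right, s px/mm"
    xs=np.arange(x0,x1,1/s);ys=np.arange(y0,y1,1/s);X,Y=np.meshgrid(xs,ys,indexing='ij')
    q=proj(p,np.stack([X,Y,0*X+z],-1)).astype(np.float32).reshape(X.shape+(2,))
    return cv2.remap(p['pixels'][:,:,::-1].copy(),q[...,1].copy(),q[...,0].copy(),cv2.INTER_CUBIC)
E
python3 - <<'E'
from h import *
p=cam('wrist')
a=ortho(p,560,700,-110,0,80,4);b=ortho(p,590,650,-235,-175,82,6)
# orientation of pile and strapper from line segments
def segs(im,x0,y0,s,minl):
    g=cv2.cvtColor(im,cv2.COLOR_BGR2GRAY);l=cv2.createLineSegmentDetector().detect(g)[0][:,0]
    for c0,r0,c1,r1 in l:
        if np.hypot(c1-c0,r1-r0)>minl*s:
            A=np.array([x0+r0/s,y0+c0/s]);B=np.array([x0+r1/s,y0+c1/s]);
            if A[0]>B[0]:A,B=B,A
            print(np.round(A,1),np.round(B,1),'ang',round(np.degrees(np.arctan2(*(B-A)[::-1])),1))
segs(a,560,-110,4,25)
print('strapper outline z=52');c=ortho(p,550,710,-260,20,52,3);segs(c,550,-260,3,50)
h=max(a.shape[0],b.shape[0]);im=np.zeros((h,a.shape[1]+b.shape[1],3),np.uint8);im[:a.shape[0],:a.shape[1]]=a;im[:b.shape[0],a.shape[1]:]=b
cv2.imwrite('pics/o1.png',im);print(im.shape)
E
```

```text
[563.3 -32.9] [ 5.663e+02 -4.000e-01] ang 84.6
[569.  -44.1] [ 5.729e+02 -4.000e-01] ang 84.9
[687.9 -57. ] [691.6 -19.1] ang 84.4
[672.8 -61.4] [672.8 -35.8] ang 90.0
[606.9 -27.4] [672.5 -35.4] ang -7.0
strapper outline z=52
[ 552.8 -156. ] [568.3  10.6] ang 84.7
[ 687.7 -194.9] [ 692.7 -142.3] ang 84.5
[576.9  17.3] [662.3   9.4] ang -5.3
[609.8 -20.1] [683.9 -29.2] ang -7.0
[ 572.8 -247.6] [ 579.  -176.9] ang 85.0
(560, 800, 3)
```

View pics/o1.png

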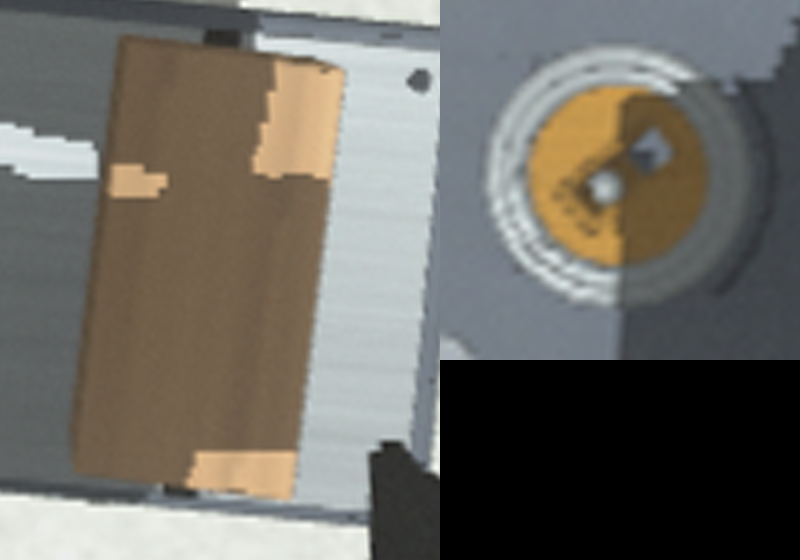

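Top view: the pile is at about (628, -58) mm with yaw −6.7°. The slot is at (619, -205) and lies at −50.5°, as expected for a strapper yaw of −5.3°. Next I'll grasp the loose board.

```bash
python3 -m inch '[[[0.66,0.36,0],0,-1],[[0.66,0.36,0],0,-1],[[0.66,0.36,0],0,-1],[[0.66,0.36,0],0,-1],[[0.66,0.35,0],0,-1],[[0,0,0.615],0,-1],[[0,0,0.615],0,-1],[[0,0,0.615],0,-1],[[0,0,0.615],0,-1],[[0,0,0.6],0,-1]]'
```

```text
t: 7.2
eef_pos: [429.8, 4.5, 30.0]
tcp_rot: [-3.142, 0.001, -3.14]
ft_force: [0.5, 0.1, 0.2]
opening: 1.002
grip_force: 0.0
```

```bash
python3 -m inch '[[[0,0,0],0,-1],[[0,0,0],0,0],[[0,0,0],0,0.2],[[0,0,0],0,0.3],[[0,0,0],0,0.4],[[0,0,0],0,0.5],[[0,0,0],0,0.5],[[0,0,0],0,0.5],[[0,0,-0.4],0,0.5],[[0,0,-0.9],0,0.5]]'
python3 - <<'E'
from h import *
p=cam('wrist');save(p,'w3.png');print(env.state()['eef_pos'])
E
```

```text
t: 8.45
eef_pos: [428.6, 4.6, 108.7]
tcp_rot: [3.141, -0.004, -3.14]
ft_force: [0.6, 0.1, -0.7]
opening: 0.587
grip_force: 29.8
[430.81577328   4.44601469 114.89695293]
```

View pics/w3.png

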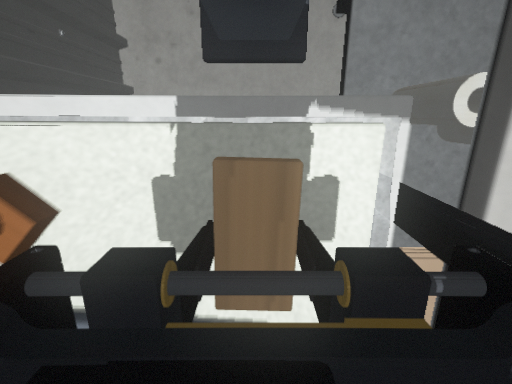

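Board held level and centred between the fingers: near edge about row 160, far edge about row 310. I'll work out its offset from the TCP.

Run:
```python
from h import *
s=env.state();T=s['eef_pos'];print(T,s['opening'],s['tcp_rot'])
p=cam('wrist');z=T[2]+10
for rc in ((158,257),(163,257),(310,253),(235,214),(235,300)): print(rc,np.round(back(p,rc,z)-T,1))
rect(p,'board_loose',z)
g=ortho(p,T[0]-70,T[0]+70,T[1]-40,T[1]+40,z,4)
l=cv2.createLineSegmentDetector().detect(cv2.cvtColor(g,cv2.COLOR_BGR2GRAY))[0][:,0]
for c0,r0,c1,r1 in l:
    if np.hypot(c1-c0,r1-r0)>100: print(np.round([r0/4-70,c0/4-40,r1/4-70,c1/4-40],1))
```

```text
[430.81577328   4.44601469 114.89695293] 0.5861287360057941 [-3.14101595  0.00444319 -3.13984536]
(158, 257) [-56.4   0.5  10. ]
(163, 257) [-53.3   0.5  10. ]
(310, 253) [53.  -1.9 10. ]
(235, 214) [ -5.7 -27.4  10. ]
(235, 300) [-5.9 28.8 10. ]
board_loose none
[ 40.1  36.7  40.3 -38. ]
[63.6 10.2 63.5 39.5]
[-57.5 -23.9 -56.2  25.5]
[ 20.7 -28.   20.6  25.2]
[ 54.1 -30.4  56.8  -2. ]
[-15.8 -27.7 -54.2 -26.6]
[-42.7  28.  -17.6  27.5]
[ 68.2 -39.8  68.   39.5]
```

```bash
python3 -m inch '[[[-0.3,-0.1,-0.1],0,0.5],[[-0.5,-0.15,0],0,0.5],[[-0.6,-0.19,0],0,0.5],[[-0.6,-0.19,0],0,0.5],[[-0.6,-0.19,0],0,0.5],[[-0.45,-0.14,0],0,0.5],[[-0.24,-0.08,0],0.5,0.5],[[0,0,0],0.56,0.5],[[0,0,0],0,0.5],[[0,0,0],0,0.5]]'
python3 - <<'E'
from h import *
s=env.state();T=s['eef_pos'];print(T,s['tcp_rot'],s['ft_force'])
p=cam('wrist');save(p,'w4.png')
q=cam('side');save(q,'s4.png');a=q['pixels'][150:260,130:330];b=p['pixels'][100:340,100:420]
cv2.imwrite('pics/c4.png',np.vstack([cv2.resize(b,(400,300)),cv2.resize(a,(400,220),interpolation=cv2.INTER_CUBIC)])[:,:,::-1])
E
```

```text
t: 9.85
eef_pos: [626.6, -57.5, 114.1]
tcp_rot: [3.141, -0.001, 3.052]
ft_force: [-0.2, 0.5, -1.2]
opening: 0.587
grip_force: 29.8
[626.62072923 -57.49446397 114.07565951] [ 3.14136545e+00 -1.32823097e-03  3.05164145e+00] [-0.2341369   0.54531979 -1.21888401]
```

View pics/c4.png

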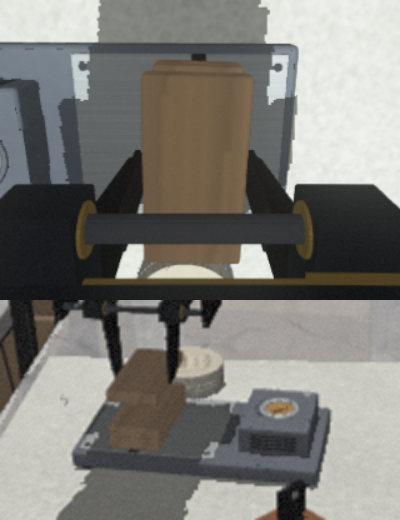

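Held board sits centred over the pile with its edges parallel. Lowering and releasing.

```bash
python3 -m inch '[[[-0.025,0,0.15],0,0.5],[[0,0,0.15],0,0.5],[[0,0,0.1],0,0.5],[[0,0,0.06],0,0.5],[[0,0,0.03],0,0.5],[[0,0,0.01],0,0.5],[[0,0,0.01],0,0.5],[[0,0,0],0,0.5],[[0,0,0],0,0.5],[[0,0,0],0,0.5]]'
```

```text
t: 11.2
eef_pos: [628.5, -57.8, 85.4]
tcp_rot: [-3.142, 0.001, 3.051]
ft_force: [-3.1, 0.3, 8.0]
opening: 0.588
grip_force: 29.8
```

```bash
python3 -m inch '[[[0,0,-0.01],0,0.5],[[0,0,0],0,0.1],[[0,0,0],0,-0.2],[[0,0,0],0,-0.6],[[0,0,0],0,-1],[[0,0,0],0,-1],[[0,0,-0.3],0,-1],[[0,0,-0.8],0,-1],[[0,0,-0.9],0,-1],[[0,0,0],0,-1]]'
python3 - <<'E'
from h import *
s=env.state();T=s['eef_pos'];print(T,s['tcp_rot'],s['ft_force'])
p=cam('wrist');save(p,'w5.png');q=cam('side');r=cam('scene')
rect(p,'board_loose',94)
a=q['pixels'][175:235,170:240];b=p['pixels'][80:330,120:420];c=r['pixels'][190:250,275:345]
cv2.imwrite('pics/c5.png',np.hstack([cv2.resize(ortho(p,560,700,-115,-5,94,3.5),(385,490)),np.vstack([cv2.resize(x,(286,245),interpolation=cv2.INTER_CUBIC)[:,:,::-1] for x in (a,c)])]))
E
```

```text
t: 12.45
eef_pos: [630.1, -58.0, 210.6]
tcp_rot: [-3.141, 0.009, 3.051]
ft_force: [0.3, 0.0, -1.0]
opening: 1.0
grip_force: 0.0
[630.10928555 -58.0008666  210.61009803] [-3.14076426  0.00851594  3.05065129] [ 0.27651353  0.03570583 -0.96205297]
board_loose 0.74 4917 rect [628.8 -57.8] [ 57.2 111.3] 83.2 mean [625.4 -57.7] rows [137 230] [234 283]
```

View pics/c5.png

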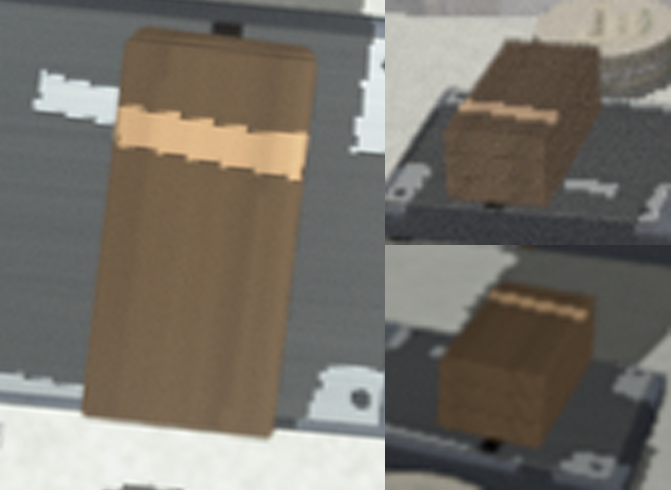

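All three boards look flush from the side and scene views: pile edges continuous, square from above at (628.8, −57.8). Now over to the key.

```bash
python3 -m inch '[[[0.4,-0.4,0],0,-1],[[0.6,-0.6,0],0,-1],[[0.7,-0.7,0],0,-1],[[0.7,-0.7,0],0,-1],[[0.5,-0.5,0],0,-1],[[0.24,-0.25,0],0,-1],[[0,0,0],0,-1],[[0,0,0],0,-1],[[0,0,0],0,-1],[[0,0,0],0,-1]]'
python3 - <<'E'
from h import *
s=env.state();T=s['eef_pos'];print(T,s['tcp_rot'],s['ft_force'])
p=cam('wrist');save(p,'w6.png')
spot(p,'key_grip',83);spot(p,'key',58);spot(p,'key_stand',26);rect(p,'key_stand',58);m=rect(p,'key',100)
o=np.hstack([ortho(p,400,470,-270,-190,z,4.9) for z in (58,100)])
cv2.imwrite('pics/o6.png',o);print(o.shape)
E
```

```text
t: 13.9
eef_pos: [424.1, -228.3, 204.8]
tcp_rot: [3.141, -0.0, 3.052]
ft_force: [-0.5, 0.4, -0.5]
opening: 0.999
grip_force: 0.0
[ 424.12187929 -228.33845304  204.84133754] [ 3.14133479e+00 -1.80131979e-04  3.05156353e+00] [-0.45971719  0.40754496 -0.46185141]
key_grip 0.66 [201. 259.] [ 438.6 -225.6   83. ]
key 0.65 [195. 258.] [ 439.9 -226.9   58. ]
key_stand 0.8 [190. 256.] [ 441.4 -228.7   26. ]
key_stand 0.93 1724 rect [ 437.7 -227. ] [60.7 61.9] 46.53 mean [ 433.7 -226. ] rows [162 228] [224 289]
key 0.92 473 rect [ 434.7 -226.2] [22.6 34.3] 84.43 mean [ 432.2 -227.3] rows [187 248] [217 269]
(344, 786, 3)
```

View pics/o6.png

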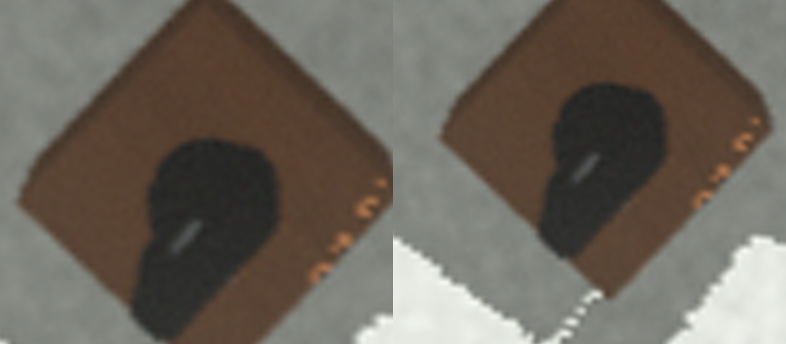

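Ortho view: stand diamond at about −43°, head lying along about −44…−47°, key axis near (439.5, −226.3). Turning the tool to match and looking again from closer.

```bash
python3 -m inch '[[[0,0,0],0.98,-1],[[0,0,0],0.98,-0.5],[[0,0,0],0.98,0],[[0,0,0],0.98,0],[[0,0,0],0.98,0],[[0,0,0],0.98,0],[[0,0,0],0.98,0],[[0,0,0],0.98,0],[[-0.16,0.2,0.5],0,0],[[0,0,0.5],0,0]]'
python3 - <<'E'
from h import *
p=cam('wrist');s=env.state();T=s['eef_pos'];print(T,s['tcp_rot'],s['ft_force'])
save(p,'w7.png')
spot(p,'key_grip',83);spot(p,'key',58)
m=rect(p,'key',100)
cv2.imwrite('pics/c7.png',cv2.resize(p['pixels'][100:340,130:390],(780,560) if 0 else (650,600),interpolation=cv2.INTER_CUBIC)[:,:,::-1])
E
```

```text
t: 15.45
eef_pos: [439.8, -227.1, 144.5]
tcp_rot: [3.141, 0.002, 2.367]
ft_force: [0.8, -0.2, -0.6]
opening: 0.499
grip_force: 0.0
[ 438.07955267 -226.15804549  141.12719355] [-3.14104841 -0.00394255  2.36653602] [-0.67379016  1.03674063 -3.47499055]
key_grip 0.8 [204. 257.] [ 438.6 -225.3   83. ]
key 0.96 [198. 258.] [ 441.  -226.1   58. ]
key 0.56 732 rect [ 436.8 -224.2] [20.3 38.8] 46.41 mean [ 435.2 -222.1] rows [186 244] [229 268]
```

View pics/c7.png

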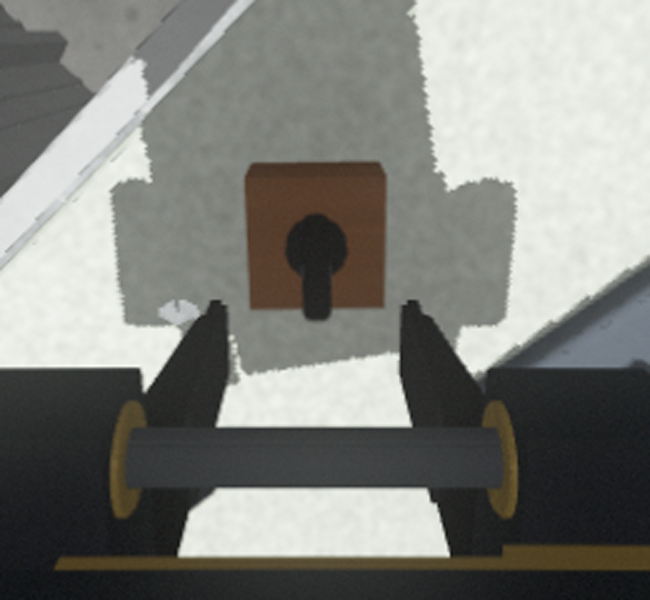

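Stand and key head are square with the tool and centred between the fingers (head at col 316, finger middle 314). Descending.

```bash
python3 -m inch '[[[0,0.01,0.2],0,0],[[0,0,0.3],0,0],[[0,0,0.3],0,0],[[0,0,0.25],0,0.2],[[0,0,0.15],0,0.4],[[0,0,0.07],0,0.5],[[0,0,0],0,0.6],[[0,0,0],0,0.65],[[0,0,0],0,0.65],[[0,0,0],0,0.65]]'
python3 -m inch '[[[0,0,0],0,0.7],[[0,0,0],0,0.72],[[0,0,0],0,0.74],[[0,0,0],0,0.76],[[0,0,0],0,0.78],[[0,0,0],0,0.8],[[0,0,0],0,0.85],[[0,0,0],0,0.9],[[0,0,0],0,0.95],[[0,0,0],0,1]]'
```

```text
t: 16.9
eef_pos: [439.5, -226.6, 69.0]
tcp_rot: [3.141, 0.0, 2.366]
ft_force: [0.2, -0.3, 0.6]
opening: 0.176
grip_force: 0.0
t: 18.15
eef_pos: [439.4, -226.5, 68.8]
tcp_rot: [3.141, -0.0, 2.366]
ft_force: [1.7, 1.1, -0.1]
opening: 0.101
grip_force: 30.0
```

```bash
python3 -m inch '[[[0,0,-0.3],0,1],[[0,0,-0.5],0,1],[[0,0,-0.5],0,1],[[-0.3,0.37,0],0,1],[[-0.48,0.6,0],0,1],[[-0.5,0.62,0],0,1],[[-0.4,0.5,0],0,1],[[-0.2,0.26,0],0,1],[[0,0,0],0.6,1],[[0,0,0],0.6,1]]'
python3 - <<'E'
from h import *
p=cam('wrist');p=cam('wrist');s=env.state();T=s['eef_pos'];print(T,s['tcp_rot'],s['ft_force'],s['opening'])
spot(p,'key_grip',T[2]+19);spot(p,'key',T[2]-11);spot(p,'keyway',82);rect(p,'keyway',82)
q=cam('side');spot(q,'keyway',82);spot(q,'key',T[2]-11);r=cam('scene');spot(r,'keyway',82);spot(r,'key',T[2]-11)
save(p,'w8.png')
b=cv2.resize(p['pixels'][130:330,160:352],(576,600),interpolation=cv2.INTER_CUBIC)
a=np.vstack([cv2.resize(x,(220,300),interpolation=cv2.INTER_CUBIC) for x in (q['pixels'][140:240,235:308],r['pixels'][140:240,212:285])])
cv2.imwrite('pics/c8.png',np.hstack([b,a])[:,:,::-1])
E
```

```text
t: 19.4
eef_pos: [618.6, -204.7, 146.3]
tcp_rot: [-3.141, -0.001, 2.26]
ft_force: [-0.1, 0.8, 0.3]
opening: 0.104
grip_force: 30.0
[ 618.48324625 -204.79334274  146.54154402] [-3.14121966e+00 -4.63336964e-04  2.26114820e+00] [0.19579056 0.48674044 0.30530789] 0.10454419722646269
key_grip 0.7 [248. 259.] [ 619.  -203.2  165.5]
key 0.65 [229. 252.] [ 616.  -206.4  135.5]
keyway 0.58 [207. 257.] [ 620.2 -205.7   82. ]
keyway 0.89 619 rect [ 618.3 -203.9] [28.8 25.4] 39.38 mean [ 618.6 -204.1] rows [191 241] [217 272]
keyway 0.59 [204. 269.] [ 617.6 -204.1   82. ]
key 0.42 [275. 276.] [ 296.3 -235.6  135.5]
keyway 0.64 [232. 263.] [ 741.5 -126.4   82. ]
key 0.55 [182. 249.] [ 627.2 -195.1  135.5]
```

View pics/c8.png

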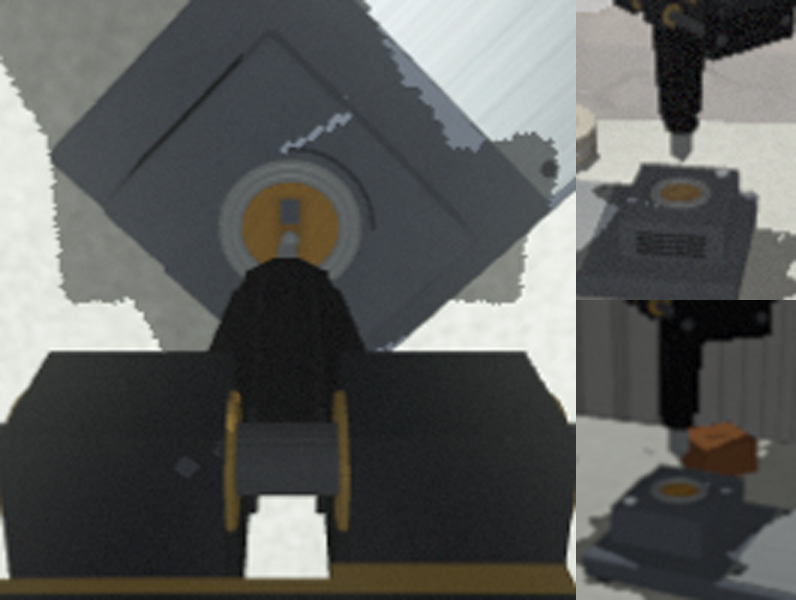

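Blade tip points at the slot: tip at col 256.5, slot col 256.3, and the slot runs vertically in the image, so the yaw matches. I'll check the lengthwise offset numerically.

Run:
```python
from h import *
p=cam('wrist');s=env.state();T=s['eef_pos'];y=s['tcp_rot'][2]
tx=np.array([np.cos(y),np.sin(y)]);ty=np.array([np.sin(y),-np.cos(y)])
def t(rc,z): d=back(p,rc,z)[:2]-T[:2];return np.round([d@tx,d@ty],1)
print('tip',t((207.7,256.5),T[2]-39.3))
print('brass top',t((190.7,256.6),82),'-15; ring top',t((183.3,256.6),82),'-21.5; brass L/R',t((205,240.7),82),t((205,272.7),82),'slot end',t((196,256.4),82),'-8.8')
for dx in (-2,0,2):
    c=np.r_[T[:2]+tx*dx,82]; print(dx,[np.round(proj(p,c+np.r_[tx*r,0])[0],1) for r in (15,8.8)])
```

```text
tip [6.3 0.2]
brass top [13.6  0.4] -15; ring top [20.5  0.4] -21.5; brass L/R [ -0.3 -14.3] [-0.2 15.4] slot end [8.5 0.3] -8.8
-2 [array([191.3, 256.1]), array([197.8, 256.1])]
0 [array([189.2, 256.1]), array([195.7, 256.1])]
2 [array([187.1, 256.1]), array([193.6, 256.1])]
```

```bash
python3 -m inch '[[[-0.025,0.005,0.1],0,1],[[0,0,0.15],0,1],[[0,0,0.1],0,1],[[0,0,0.05],0,1],[[0,0,0.05],0,1],[[0,0,0.05],0,1],[[0,0,0.05],0,1],[[0,0,0.03],0,1],[[0,0,0.02],0,1],[[0,0,0],0,1]]'
python3 -c "
from h import *
s=env.state();print(s['moment'])"
```

```text
t: 21.3
eef_pos: [619.3, -205.2, 110.6]
tcp_rot: [-3.141, -0.002, 2.262]
ft_force: [-2.6, 1.8, -1.5]
opening: 0.101
grip_force: 30.0
[ 0.62666885  0.59149141 -0.00140682]
```

Blade is 10 mm in with no vertical force. Pushing through the pins with a small wiggle.

```bash
python3 -m inch '[[[0.01,0,0.02],0.3,1],[[0,0,0.03],-0.6,1],[[0,0,0.03],0.6,1],[[0,0,0.03],-0.6,1],[[0,0,0.03],0.6,1],[[0,0,0.03],-0.6,1],[[0,0,0.03],0.6,1],[[0,0,0.03],-0.3,1],[[0,0,0],0,1],[[0,0,0],0,1]]'
```

```text
t: 22.55
eef_pos: [618.9, -204.7, 96.9]
tcp_rot: [-3.141, -0.002, 2.261]
ft_force: [-4.1, 4.5, 3.5]
opening: 0.106
grip_force: 30.0
```

```bash
python3 -m inch '[[[0.01,0,0.02],0.3,1],[[0,0,0.02],-0.6,1],[[0,0,0.02],0.6,1],[[0,0,0.02],-0.6,1],[[0,0,0],0.6,1],[[0,0,0],-0.3,1],[[0,0,0],0,1],[[0,0,0],0,1],[[0,0,0],0,1],[[0,0,0],0,1]]'
python3 - <<'E'
from h import *
s=env.state();print(s['ft_force'],s['moment'])
q=cam('side');r=cam('scene')
a=np.hstack([cv2.resize(x,(400,400),interpolation=cv2.INTER_CUBIC) for x in (q['pixels'][170:230,240:300],r['pixels'][165:225,220:280])])
cv2.imwrite('pics/c9.png',a[:,:,::-1])
E
```

```text
t: 23.8
eef_pos: [619.2, -204.8, 92.8]
tcp_rot: [3.141, 0.001, 2.261]
ft_force: [-2.4, 3.1, 6.8]
opening: 0.107
grip_force: 30.0
[-2.42343021  3.06137992  6.77791194] [0.48969315 0.55462697 0.00886812]
```

View pics/c9.png

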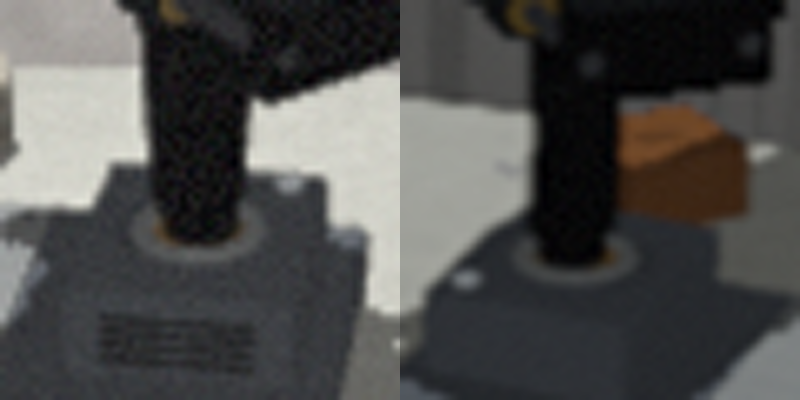

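Collar appears down on the barrel in both views. I've now viewed 12 pictures, which is over the limit of 10, so I'll use only numbers from here. Pushing further to confirm it's seated.

```bash
python3 -m inch '[[[0,0,0.015],0.2,1],[[0,0,0.015],-0.4,1],[[0,0,0.015],0.4,1],[[0,0,0],-0.4,1],[[0,0,0],0.4,1],[[0,0,0],-0.2,1],[[0,0,0],0,1],[[0,0,0],0,1],[[0,0,0],0,1],[[0,0,0],0,1]]'
```

```text
t: 25.15
eef_pos: [619.6, -204.9, 92.5]
tcp_rot: [3.14, 0.002, 2.261]
ft_force: [-9.2, 4.7, 26.3]
opening: 0.101
grip_force: 30.0
```

Solid stop: 26 N with no further travel, at the expected seated height (TCP 92.5, computed 92.8). Easing off a little, then turning clockwise.

```bash
python3 -m inch '[[[0.015,0,-0.015],0,1],[[0,0,0],0.5,1],[[0,0,0],0.8,1],[[0,0,0],0.8,1],[[0,0,0],0.8,1],[[0,0,0],0.8,1],[[0,0,0],0.8,1],[[0,0,0],0.8,1],[[0,0,0],0.7,1],[[0,0,0],0,1]]'
python3 -c "
from h import *
s=env.state();print(s['moment'])"
```

```text
t: 26.4
eef_pos: [619.6, -204.6, 92.6]
tcp_rot: [3.138, 0.002, 1.736]
ft_force: [-3.1, 1.7, 17.5]
opening: 0.105
grip_force: 30.0
[0.33405642 0.73776269 0.08895379]
```

```bash
python3 -m inch '[[[0,0,0],0.8,1],[[0,0,0],0.9,1],[[0,0,0],0.9,1],[[0,0,0],0.9,1],[[0,0,0],0.9,1],[[0,0,0],0.9,1],[[0,0,0],0.9,1],[[0,0,0],0.9,1],[[0,0,0],0.9,1],[[0,0,0],0,1]]'
python3 -c "
from h import *
s=env.state();print(s['moment'])"
python3 -m inch '[[[0,0,0],0.8,1],[[0,0,0],0.8,1],[[0,0,0],0.8,1],[[0,0,0],0.7,1],[[0,0,0],0.5,1],[[0,0,0],0.4,1],[[0,0,0],0.2,1],[[0,0,0],0,1],[[0,0,0],0,1],[[0,0,0],0,1]]'
python3 -c "
from h import *
s=env.state();print(s['moment'],s['joints'])"
```

```text
t: 27.65
eef_pos: [620.0, -204.6, 92.6]
tcp_rot: [3.137, -0.001, 1.038]
ft_force: [-0.6, 2.2, 16.0]
opening: 0.105
grip_force: 30.0
[0.43317015 0.36457404 0.11654015]
t: 28.9
eef_pos: [620.1, -204.8, 92.6]
tcp_rot: [3.137, -0.002, 0.673]
ft_force: [0.0, 1.2, 15.4]
opening: 0.105
grip_force: 30.0
[0.33272725 0.36606917 0.15477542] [-4.20037575e-01  6.59864635e-01  1.60421451e+00  5.20957965e-05
  8.72328615e-01  4.78126925e-01]
```

```bash
python3 -m inch '[[[0,0,0],0.3,1],[[0,0,0],0.3,1],[[0,0,0],0.3,1],[[0,0,0],0.3,1],[[0,0,0],0,1],[[0,0,0],0,1],[[0,0,0],0,1],[[0,0,0],0,1],[[0,0,0],0,1],[[0,0,0],0,1]]'
python3 -c "
from h import *
s=env.state();print(s['moment'])"
```

```text
t: 30.15
eef_pos: [620.0, -204.8, 92.6]
tcp_rot: [3.137, -0.003, 0.568]
ft_force: [-0.6, 2.7, 15.2]
opening: 0.104
grip_force: 30.0
[0.34559743 0.45628834 0.10723845]
```

```bash
python3 - <<'E'
from h import *
M=[]
for i in range(6):
    p=cam('wrist');s=env.state();M.append(s['moment'])
print(np.round(M,3),s['tcp_rot'],s['opening'])
spot(p,'keyway',82);rect(p,'board_loose',94)
T=s['eef_pos'];y=s['tcp_rot'][2]
m=eyes.cut_out('key',p);print([(round(r['score'],2),r['mask'].sum()) for r in m[:2]])
E
python3 -m inch '[[[0,0,0],0.3,1],[[0,0,0],0.3,1],[[0,0,0],0,1],[[0,0,0],0,1],[[0,0,0],0,1],[[0,0,0],0,1],[[0,0,0],0,1],[[0,0,0],0,1],[[0,0,0],0,1],[[0,0,0],0,1]]'
python3 - <<'E'
from h import *
M=[]
for i in range(6):
    p=cam('wrist');s=env.state();M.append(s['moment'][2])
print(np.round(M,3),s['tcp_rot'],s['ft_force'])
E
```

```text
[[0.314 0.432 0.137]
 [0.303 0.389 0.152]
 [0.322 0.38  0.088]
 [0.36  0.43  0.156]
 [0.345 0.352 0.189]
 [0.297 0.409 0.158]] [ 3.13736598e+00 -2.81199961e-03  5.67960207e-01] 0.10745563421564495
keyway 0.68 [233. 255.] [ 616.8 -207.    82. ]
board_loose 0.62 19060 rect [629.5 -61.5] [ 59.9 110.7] 83.01 mean [635.4 -62.5] rows [0 0] [196 151]
[(0.62, np.int64(900)), (0.53, np.int64(198))]
t: 31.85
eef_pos: [620.1, -204.7, 92.6]
tcp_rot: [3.137, -0.003, 0.516]
ft_force: [-0.4, 1.1, 15.8]
opening: 0.103
grip_force: 30.0
[0.315 0.337 0.416 0.362 0.365 0.35 ] [ 3.13738225e+00 -3.10894823e-03  5.15993038e-01] [-0.15519776  2.48975596 14.70620029]
```

The resisting moment jumped from about 0.15 to 0.36 N m, so the barrel is at its stop and the grip hasn't slipped. One numeric check of the pile, then I'll hand in.

Run:
```python
from h import *
for n in ('side','scene'):
    p=cam(n);spot(p,'board_loose',80);spot(p,'cream_pot_loose',26);spot(p,'carton',26);spot(p,'marker',26)
s=env.state();print(s['t'],s['moment'][2],s['ft_force'])
print(env.job_done())
```

```text
board_loose 0.88 [201. 204.] [629.8 -58.4  80. ]
cream_pot_loose 0.98 [190. 222.] [786.1 -73.3  26. ]
carton 0.68 [213. 346.] [ 683.1 -377.9   26. ]
marker 0.67 [201. 205.] [727.6 -37.7  26. ]
board_loose 0.95 [216. 310.] [639.6 -50.2  80. ]
cream_pot_loose 0.68 [277. 280.] [798.5 -77.   26. ]
carton 0.55 [224. 169.] [ 680.9 -375.1   26. ]
marker 0.6 [233. 265.] [ 649.9 -148.2   26. ]
32.65 0.3826742404431467 [ 0.14837947  2.23583201 14.82985282]
the job is handed in; nothing more can be done
None
```

The job is handed in at 32.7 s: the three boards looked flush after placing, and the key is home and held turned against its quarter-turn stop. The carton hasn't moved; the cream pot looked the same within detection error, the marker wasn't found in the last check, and I viewed 12 pictures against the limit of 10.

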